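# Scrape the griddle clean into its trough

### The arm

A 7-joint arm with a two-finger parallel gripper is mounted at the origin on the work surface. World frame = base frame: x ahead of the robot, y to its left, z up, the work surface at z = 0. Lengths are in m, angles in rad, forces in N, time in s.
With the tool pointing down it reaches from about 0.425 to 0.95 m from the base axis. Payload 4.7 kg.
Tool frame: the origin (TCP) lies at the very end of the fingers, on their centre line; the grasp point (between the pads) lies 19 mm behind it; z points along the fingers, y is the line along which they close (so a half turn about z gives the same grasp; the last joint's range is limited). The gripper opens to 85 mm and grips with 20 to 120 N. Pads are 22 mm wide; open, the fingers measure 114 mm over their backs; the gripper's body (76 mm by 85 mm) begins 54 mm behind the grasp point. The pads swing forward as they close: fully open they stand 13 mm farther back than shut.
Start: joints at [-1.309, 0.469, -0.049, 1.532, 0.024, 1.141, -0.082], TCP at [0.193, 0.647, 0.231] pointing down, gripper open.
Joint ranges: [-2.59, 2.59], [-0.33, 1.99], [-1.39, 1.29], [0.1, 2.45], [-1.04, 4.18], [0.21, 1.99], [-2.66, 2.66]. Speed limits (rad/s): [2.57, 2.57, 3.14, 3.14, 3.14, 3.14, 3.14].

### API

Orientations are given as a rotation vector (axis times angle).
In Python, from cell import robot, cams gives the robot as it stands. The module is installed in compiled form; this text tells all that it offers.
- The arm moves only by the shell command python3 -m inch 'ROWS' [FORCE]. ROWS is JSON, a list that holds one entry, the list of rows, each a list of 5 numbers: the shift along the tool's x, y, z in m, then the turn about the tool's z in degrees, then the gripper command: -1 is shut, 1 is fully open, values between are in proportion. In form: [[[dx, dy, dz, spin, grip], ...]]. A call has 1 to 5 rows; each row is the pose to reach, as a shift and turn from the pose commanded when the call began, along the tool's axes at that moment; what a row does not reach only later rows make up. A row lasts 1/10 s, in which the tool goes at most 50 mm and 8.59 degrees, less where a joint would pass 70% of its speed; a pose out of reach is approached as far as the arm can. A call with a gripper value outside its range is refused whole. The fingers move at their own pace and stop on an object; FORCE is the grip in N (left out, the last holds). Time passes only in rows, so rows that repeat a pose let the fingers close. It gives the time, the measured TCP pose, the force, the opening and the grip force at its end, in the units of the state.
- robot.read_state(): the state, without advancing time (a new reading comes with each control period).
- cams.camera(name): name is "side" or "top" or "wrist"; returns a dict with "image" (420x560x3 uint8, blue, green, red), "fx", "fy", "cx", "cy" (pixels), "pose" (4x4, takes a point from camera to world coordinates); the wrist camera has in their place "tool_from_camera" (4x4, takes a point from camera to tool coordinates, whose origin is the TCP and whose axes are the flange's). Camera axes: x right, y down, z forward; pixel columns grow to the right and rows downward; lengths in m; the calibration is good to about 2 mm. A picture is of the moment at which its call begins: read the wrist's pose just before it. There is no depth.
- robot.job_done(): hands the job in; it is judged then, once.
The state is a dict: "clock": time; "joint_pos": joint angles; "dq": joint speeds; "effort": joint torques, N m; "tool_pos": TCP position; "tcp_rot": TCP orientation; "force": force on the tool from outside, world axes, zero at the start; "wrist_torque": the same for the moment, N m; "gripper_width": opening from 0.0 (shut) to 1.0 (fully open); "finger_force": force on a finger pad.
Only numpy, scipy, OpenCV 4.12 (cv2) and the standard library are available. Lean on these libraries where they do the work, as an engineer would, in place of code of your own. Each camera call takes 0.05 s, during which the arm holds its last target. There are 200 camera calls.

### The job

Swing the griddle's gate wide open, square to the plate's end or further, then use the scraper block, set down behind the chips at the plate's closed end and kept pressed firmly (but not hard) on the plate all the way to the open edge, to scrape every burnt chip into the trough; do not touch the chips with the fingers. Then stand the scraper upright on the counter clear of the griddle, swing the gate fully shut again, and leave everything else on the counter where it is.

Things in the scene. Friction and masses are not known exactly. Their poses are not given: they have to be found in the camera images.
- griddle: small bench griddle, fixed: grey housing, steel plate on top, steel grease trough at one end. Origin on the counter under the plate's middle; z up, y along the plate towards its closed end, x across. Plate working face 131 wide (x +-65.5), 220 long (y +-110), with rims 18 high and 5 thick on both long sides and the closed end (y 110); the end at y -110 is open.
- lip (a point): point on the counter below the middle of the plate's open edge (griddle y -110), where the gate stands and the trough begins. The plate rests on levelling screws: its face is level, somewhere from 58 to 70 mm above the counter; the height differs each time and is not reported, so it has to be felt for.
- trough (a point): middle of the trough's inner floor, 3 mm above the counter. The open-topped trough is 150 (griddle x) by 74 (griddle y, from -113 to -187) inside; its walls are 3 thick and their tops 40 above the counter; nothing covers it.
- gate (a joint): angle of the swing gate in rad: 0 = shut (across the open end of the plate), grows as it swings outward, away from the plate and over the trough, to 2.0 at its stop. It turns with some friction and stays where it is left. Steel leaf 134 long, 5 thick, spanning 49 to 91 mm above the counter.
- gate_pin (a point): centre of the top of the round upright steel pin on the gate's free end, 12 in diameter, its top 138 above the counter, the leaf's top edge 47 below it; push or pinch it to swing the gate. It is 128 from the hinge line.
- gate_hinge (a point): point on the gate's vertical hinge line, level with the pin's top, at the corner of the griddle x +74, y -118.
- scraper: scraper block, standing upright on the counter: steel blade block 112 wide (its y) x 22 thick (its x) x 26 high, with a black plastic handle 44 wide (y) x 24 thick (x) rising from the block to 102 above the underside. Origin at the centre of the underside, z up. 110 to 200 g. It is symmetric fore and aft.
- scraper_grip (a point): middle of the scraper's handle, 75 above its underside; grip it across its 24 mm thickness (scraper x).
- chip1: loose dark-brown burnt crust chip, about 26x18x8 mm (irregular), lying on the griddle plate; origin at the centre of its underside.
- chip2: loose dark-brown burnt crust chip, about 22x16x7 mm (irregular), lying on the griddle plate; origin at the centre of its underside.
- chip3: loose dark-brown burnt crust chip, about 24x16x8 mm (irregular), lying on the griddle plate; origin at the centre of its underside.
- chip4: loose dark-brown burnt crust chip, about 19x17x8 mm (irregular), lying on the griddle plate; origin at the centre of its underside.
- chip5: loose dark-brown burnt crust chip, about 27x16x7 mm (irregular), lying on the griddle plate; origin at the centre of its underside.
- shaker: bystander: aluminium salt shaker, 66 across, 94 high; origin under its centre
- press: bystander: round steel burger press, 110 across, with a wooden handle, 51 high; origin under its centre
- squeeze: bystander: red squeeze bottle, 60 across, 170 high; origin under its centre
- bell: bystander: steel service bell, 84 across, 58 high; origin under its centre
- turner: bystander: spatula lying on the counter; origin under it
- ramekin: bystander: white ramekin, 76 across, 40 high; origin under its centre
Mind the look-alikes: they are no part of the job. What is shaped like the scraper but green or orange is not meant.

How it is judged:
By the outcome, as a careful person would: the job done as asked, in the order asked, and still so for the second after the job is handed in, with the robot touching nothing.
It also fails if it takes over 72 s, if anything falls off the work surface, if the arm or the gripper's body presses on something with over 40 N, if the wrist force passes 120 N, or if a joint passes its speed limit or range.

## Working session

There is one attempt and no reset: what is moved stays moved. The work goes in short steps, Python scripts to look and compute and a shell command to move; the robot and the scene stay as the last step left them, time stands still between calls to the robot, and variables do not carry over. Pictures are saved under pics/ and viewed, at most 10 in all, crops included, and the job is handed in when it is done.

```bash
mkdir -p pics; ls
python3 - <<'E'
from cell import robot,cams
import cv2,numpy as np
s=robot.read_state()
print({k:np.round(v,3).tolist() for k,v in s.items()})
for n in("side","top"):
    c=cams.camera(n);cv2.imwrite(f"pics/{n}0.png",c["image"]);print(n,c["fx"],c["fy"],c["cx"],c["cy"],np.round(c["pose"],4).tolist())
c=cams.camera("wrist");print(c["fx"],c["tool_from_camera"])
E
```

```text
pics
{'clock': 0.0, 'joint_pos': [-1.309, 0.469, -0.049, 1.534, 0.024, 1.141, -0.082], 'dq': [-0.001, 0.0, 0.001, -0.001, -0.002, -0.001, 0.001], 'effort': [-0.0, -51.032, -0.047, -23.771, 0.011, 0.008, -0.0], 'tool_pos': [0.193, 0.646, 0.23], 'tcp_rot': [-0.455, -3.108, 0.003], 'force': [-0.93, 0.218, -0.289], 'wrist_torque': [-0.036, 0.003, 0.025], 'finger_force': 0.0, 'gripper_width': 1.003}
side 520.8832403652846 520.8832403652846 277.7959960518226 207.78615406642672 [[0.7017, -0.3614, 0.614, -0.5302], [-0.712, -0.3848, 0.5873, -0.9725], [0.024, -0.8493, -0.5273, 0.9722], [0.0, 0.0, 0.0, 1.0]]
top 449.0580813344037 449.0580813344037 275.5676125735567 208.5711086534809 [[0.0154, -0.997, 0.0759, 0.3971], [-0.9997, -0.0169, -0.0187, 0.0186], [0.0199, -0.0756, -0.9969, 1.2429], [0.0, 0.0, 0.0, 1.0]]
358.9362604113927 [[-3.95948006e-05 -9.57805048e-01 -2.87418665e-01  7.30542486e-02]
 [ 9.99999996e-01 -6.12244439e-05  6.62666811e-05  7.16883117e-04]
 [-8.10676095e-05 -2.87418661e-01  9.57805046e-01 -1.41443117e-01]
 [ 0.00000000e+00  0.00000000e+00  0.00000000e+00  1.00000000e+00]]
```

View pics/top0.png

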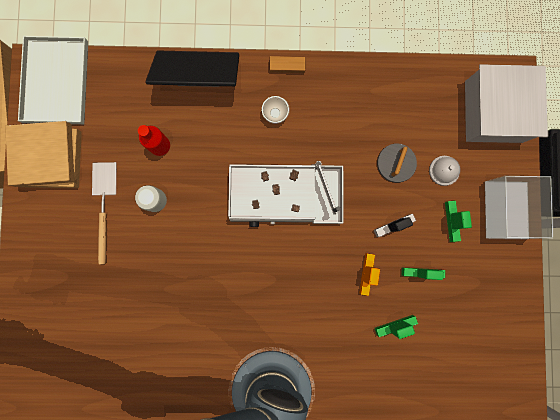

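View pics/side0.png

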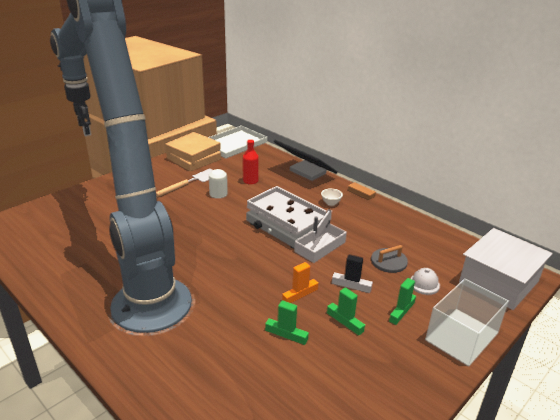

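The top view shows the griddle at (229–343, 165–222) with the trough at right. The gate is partly ajar around (319,163)–(338,215), and the real scraper (black and steel) is near (395,225). I'll enlarge that area.

Run:
```python
import cv2
a=cv2.imread("pics/top0.png")[150:250,222:422]
b=cv2.imread("pics/side0.png")[180:300,235:395]
cv2.imwrite("pics/topc.png",cv2.resize(a,None,fx=4,fy=4,interpolation=cv2.INTER_CUBIC))
cv2.imwrite("pics/sidec.png",cv2.resize(b,None,fx=5,fy=5,interpolation=cv2.INTER_CUBIC))
```

```text
(no output)
```

View pics/topc.png

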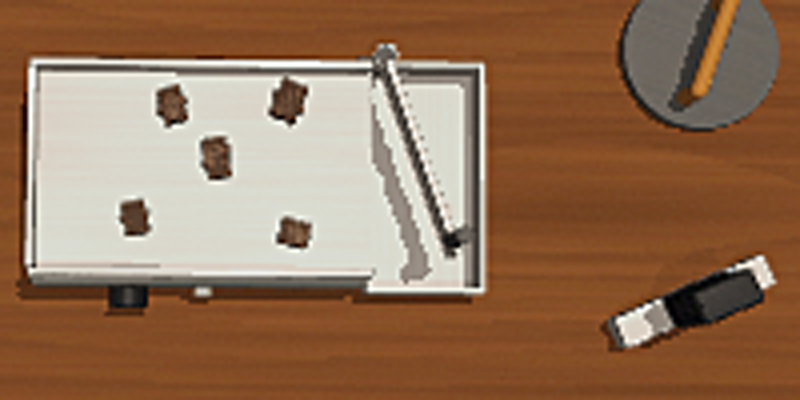

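View pics/sidec.png

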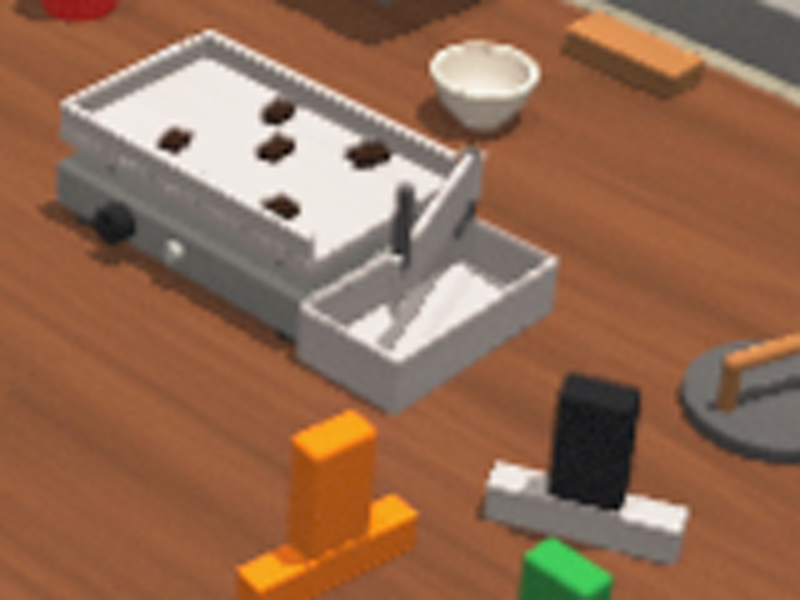

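The crops show:
- The hinge post is at top-crop (385,50) on the far side, and the pin is at about (460,238), so the gate is ajar by roughly 0.37 rad.
- The five chips are well clear of the closed end, which is at left (world +y).
- The scraper is yawed, centred near (692,303).

Next I'll fit the poses from both cameras.

```bash
cat > h.py <<'E'
import numpy as np,cv2
from scipy.optimize import least_squares
from scipy.spatial.transform import Rotation as Ro
TOP=(449.058,275.568,208.571,np.array([[0.0154,-0.997,0.0759,0.3971],[-0.9997,-0.0169,-0.0187,0.0186],[0.0199,-0.0756,-0.9969,1.2429],[0,0,0,1]]))
SIDE=(520.883,277.796,207.786,np.array([[0.7017,-0.3614,0.614,-0.5302],[-0.712,-0.3848,0.5873,-0.9725],[0.024,-0.8493,-0.5273,0.9722],[0,0,0,1]]))
def proj(c,p):
    q=(np.asarray(p)-c[3][:3,3])@c[3][:3,:3]
    return c[0]*q[...,:2]/q[...,2:]+[c[1],c[2]]
def tp(u,v): return np.array([222+(u+.5)/4-.5,150+(v+.5)/4-.5])
def sp(u,v): return np.array([235+(u+.5)/5-.5,180+(v+.5)/5-.5])
def G(x,p): # planar pose x,y,yaw
    c,s=np.cos(x[2]),np.sin(x[2]); return np.array([x[0]+c*p[0]-s*p[1],x[1]+s*p[0]+c*p[1],p[2]])
def back(c,px,z):
    d=c[3][:3,:3]@np.array([(px[0]-c[1])/c[0],(px[1]-c[2])/c[0],1]);o=c[3][:3,3]
    return o+d*(z-o[2])/d[2]
def tocmd(st,tgt): # world target -> tool shift
    return Ro.from_rotvec(st["tcp_rot"]).inv().apply(np.asarray(tgt)-st["tool_pos"])
E
cat > fit.py <<'E'
from h import *
def obs(x):
    H=x[3]+.018
    return [(TOP,tp(485,62),(.078,-.190,.04)),(TOP,tp(487,292),(-.078,-.190,.04)),(TOP,tp(365,292),(-.078,-.113,.04)),
    (TOP,tp(30,60),(.0705,.115,H)),(TOP,tp(30,272),(-.0705,.115,H)),
    (SIDE,sp(398,362),(-.078,-.190,.04)),(SIDE,sp(556,262),(.078,-.190,.04)),
    (SIDE,sp(62,103),(-.0705,.115,H)),(SIDE,sp(208,32),(.0705,.115,H)),(SIDE,sp(312,237),(-.068,-.110,H))]
f=lambda x:np.concatenate([proj(c,G(x,p))-u for c,u,p in obs(x)])
r=least_squares(f,[.5,0,0,.064],loss="soft_l1",x_scale=[.01,.01,.1,.01]);g=r.x
print("griddle",g,np.round(r.fun,1).tolist())
hinge=G(g,(.074,-.118,.138))
def fp(a): return G(g,(.074-.128*np.cos(a[0]),-.118-.128*np.sin(a[0]),.138))
r=least_squares(lambda a:np.r_[proj(SIDE,fp(a))-sp(405,187),proj(TOP,fp(a))-tp(465,236)],[.4])
print("gate",r.x,r.fun,"pin",fp(r.x),"hinge",hinge)
print("pin raw",back(SIDE,sp(405,187),.138),back(TOP,tp(465,236),.138))
O=[(TOP,tp(610,322),(.011,.056,.026)),(TOP,tp(620,348),(-.011,.056,.026)),(TOP,tp(765,256),(.011,-.056,.026)),(TOP,tp(776,282),(-.011,-.056,.026)),
(SIDE,sp(497,462),(.011,.056,.026)),(SIDE,sp(487,500),(-.011,.056,.026)),(SIDE,sp(688,513),(.011,-.056,.026)),(SIDE,sp(680,533),(-.011,-.056,.026)),
(SIDE,sp(568,375),(.012,.022,.102)),(SIDE,sp(640,388),(.012,-.022,.102)),]
r=least_squares(lambda x:np.concatenate([proj(c,G(x,p))-u for c,u,p in O]),[.4,-.3,-1.2],loss="soft_l1")
print("scraper",r.x,np.round(r.fun,1).tolist())
for i,u in enumerate([(172,104),(288,100),(216,157),(135,217),(294,232)]):
    w=back(TOP,tp(*u),.064+.005);d=w-[g[0],g[1],0];c,s=np.cos(g[2]),np.sin(g[2]);print("chip",w.round(3),(c*d[0]+s*d[1]).round(3),(-s*d[0]+c*d[1]).round(3))
E
python3 fit.py
```

```text
griddle [0.53033498 0.00422295 0.00800078 0.06824778] [0.1, 0.1, -0.2, 0.0, 1.8, -0.2, -0.2, -0.9, -1.0, 0.3, -0.1, 0.5, 0.3, -0.0, -0.8, 0.0, -0.1, -0.3, 0.2, 0.5]
gate [0.3365165] [-0.26725479  0.11882999  0.0464647  -0.43659414] pin [ 0.48479815 -0.15641224  0.138     ] hinge [ 0.60527669 -0.11318122  0.138     ]
pin raw [ 0.48601896 -0.15645217  0.138     ] [ 0.48369712 -0.15634705  0.138     ]
scraper [ 0.45037541 -0.33210179  0.42143794] [1.2, -0.7, 2.0, 0.2, -0.3, -0.4, 0.3, 0.5, -0.4, 0.3, -0.5, -2.8, -0.3, -0.4, -0.3, 0.3, -0.6, -0.9, 0.5, 0.1]
chip [0.573 0.027 0.069] 0.043 0.022
chip [ 0.577 -0.05   0.069] 0.046 -0.054
chip [ 0.538 -0.003  0.069] 0.008 -0.007
chip [0.498 0.05  0.069] -0.032 0.046
chip [ 0.49  -0.055  0.069] -0.041 -0.059
```

```bash
python3 -m inch '[[[-0.035,-0.022,0,-6,1],[-0.075,-0.047,0,-12,1],[-0.115,-0.072,0,-16.7,1],[-0.155,-0.097,0,-16.7,1],[-0.19,-0.12,0,-16.7,1]]]' 30; python3 -m inch '[[[-0.02,-0.03,0,0,1],[-0.05,-0.07,0,0,1],[-0.08,-0.11,0,0,1],[-0.11,-0.15,0,0,1],[-0.13,-0.18,0,0,1]]]'
```

```text
clock: 0.65
tool_pos: [0.3428, 0.4749, 0.2311]
tcp_rot: [0.001, 3.141, -0.001]
force: [0.7, 1.1, 0.4]
gripper_width: 1.002
finger_force: 0.0
clock: 1.15
tool_pos: [0.4732, 0.2937, 0.2312]
tcp_rot: [0.005, 3.141, -0.002]
force: [0.9, 0.6, 0.0]
gripper_width: 1.001
finger_force: 0.0
```

```bash
python3 -m inch '[[[0,-0.04,0,0,1],[0,-0.09,0,0,1],[0,-0.14,0,0,1],[0,-0.19,0,0,1],[0,-0.24,0,0,1]]]'; python3 -m inch '[[[-0.003,-0.05,0,0,1],[-0.006,-0.10,0,0,1],[-0.009,-0.15,0,0,1],[-0.012,-0.19,0,0,1],[-0.012,-0.21,0,0,1]]]'
python3 - <<'E'
from cell import robot,cams
import cv2
s=robot.read_state();print(s["tool_pos"],s["tcp_rot"])
cv2.imwrite("pics/w1.png",cams.camera("wrist")["image"])
E
```

```text
clock: 1.65
tool_pos: [0.4709, 0.0553, 0.2313]
tcp_rot: [-0.001, 3.141, 0.0]
force: [1.8, -0.7, -0.5]
gripper_width: 1.002
finger_force: 0.0
clock: 2.15
tool_pos: [0.4829, -0.157, 0.2314]
tcp_rot: [0.008, 3.141, -0.002]
force: [0.4, 0.4, 0.2]
gripper_width: 1.003
finger_force: 0.0
[ 0.48292782 -0.15704227  0.23137954] [ 7.72189678e-03  3.14139242e+00 -2.38543671e-03]
```

View pics/w1.png

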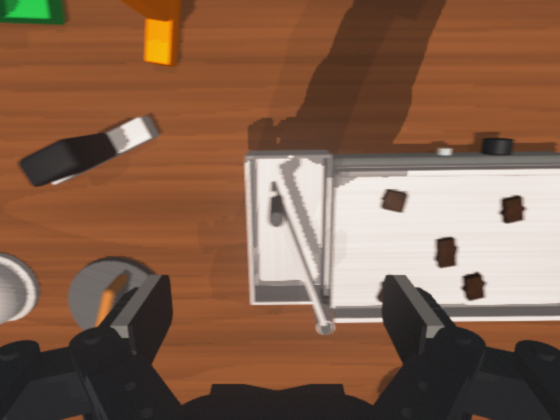

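The wrist view shows the pin top at about (276,221). That back-projects to X≈0.487, Y≈−0.157, centred between the pads, so I'll descend and pinch.

```bash
python3 -m inch '[[[-0.003,0,0.04,0,1],[-0.003,0,0.08,0,1],[-0.003,0,0.121,0,1],[-0.003,0,0.121,0,-1],[-0.003,0,0.121,0,-1]]]' 25; python3 -m inch '[[[0,0,0,0,-1],[0,0,0,0,-1],[0,0,0,0,-1],[0,0,0,0,-1]]]'
python3 - <<'E'
from h import *
h=np.array([.6053,-.1132])
for a in np.arange(.34,1.96,.07): print(round(a,2),(h-.128*np.array([np.cos(a),np.sin(a)])-(h-.128*np.array([np.cos(.34),np.sin(.34)]))).round(4))
E
```

```text
clock: 2.7
tool_pos: [0.4866, -0.1524, 0.1105]
tcp_rot: [0.002, -3.141, -0.0]
force: [-0.3, 0.5, -0.2]
gripper_width: 0.691
finger_force: 0.0
clock: 3.1
tool_pos: [0.4874, -0.153, 0.1119]
tcp_rot: [-0.001, 3.139, -0.0]
force: [-1.7, 1.0, 7.5]
gripper_width: 0.136
finger_force: 24.5
0.34 [0. 0.]
0.41 [ 0.0033 -0.0083]
0.48 [ 0.0071 -0.0164]
0.55 [ 0.0115 -0.0242]
0.62 [ 0.0165 -0.0317]
0.69 [ 0.022  -0.0388]
0.76 [ 0.0279 -0.0455]
0.83 [ 0.0343 -0.0518]
0.9 [ 0.0411 -0.0576]
0.97 [ 0.0483 -0.0629]
1.04 [ 0.0559 -0.0677]
1.11 [ 0.0638 -0.072 ]
1.18 [ 0.0719 -0.0757]
1.25 [ 0.0803 -0.0788]
1.32 [ 0.0889 -0.0813]
1.39 [ 0.0977 -0.0832]
1.46 [ 0.1065 -0.0845]
1.53 [ 0.1155 -0.0852]
1.6 [ 0.1244 -0.0853]
1.67 [ 0.1333 -0.0847]
1.74 [ 0.1422 -0.0835]
1.81 [ 0.151  -0.0817]
1.88 [ 0.1596 -0.0792]
1.95 [ 0.1681 -0.0762]
```

```bash
python3 -m inch '[[[-0.003,-0.008,-0.002,0,-1],[-0.0115,-0.024,-0.002,0,-1],[-0.022,-0.039,-0.002,0,-1],[-0.034,-0.052,-0.002,0,-1],[-0.048,-0.063,-0.002,0,-1]]]'; python3 -m inch '[[[-0.0155,-0.009,0,0,-1],[-0.032,-0.016,0,0,-1],[-0.0495,-0.020,0,0,-1],[-0.067,-0.022,0,0,-1],[-0.085,-0.022,0,0,-1]]]'; python3 -m inch '[[[-0.009,0.001,0,0,-1],[-0.018,0.003,0,0,-1],[-0.018,0.003,0,0,-1]]]'
```

```text
clock: 3.6
tool_pos: [0.5338, -0.2159, 0.1121]
tcp_rot: [0.001, -3.139, -0.002]
force: [-0.3, 5.0, 0.3]
gripper_width: 0.125
finger_force: 25.6
clock: 4.1
tool_pos: [0.6187, -0.2396, 0.1121]
tcp_rot: [-0.001, -3.139, 0.002]
force: [-3.5, -0.6, -0.1]
gripper_width: 0.127
finger_force: 25.6
clock: 4.4
tool_pos: [0.6386, -0.2372, 0.1122]
tcp_rot: [-0.0, 3.139, -0.007]
force: [1.5, -5.9, -4.2]
gripper_width: 0.132
finger_force: 25.3
```

```bash
python3 -m inch '[[[0,0,0,0,1],[0,0,0,0,1],[0,0,-0.03,0,1],[0,0,-0.08,0,1],[0,0,-0.12,0,1]]]'; python3 -m inch '[[[0.035,-0.018,0,8,0.4],[0.075,-0.038,0,16,0.4],[0.115,-0.058,0,24,0.4],[0.155,-0.078,0,32,0.4],[0.17,-0.086,0,40,0.4]]]';  python3 -m inch '[[[0,0,0,8,0.4],[0,0,0,16,0.4],[0,0,0,24,0.4],[0,0,0,26,0.4],[0,0,0,26,0.4]]]'
python3 - <<'E'
from cell import robot,cams
import cv2
from h import *
s=robot.read_state();print(s["tool_pos"],s["tcp_rot"])
R=Ro.from_rotvec(s["tcp_rot"]).as_matrix();print(np.degrees(np.arctan2(R[1,1],R[0,1])),tocmd(s,[.450,-.332,.23]))
c=cams.camera("wrist");cv2.imwrite("pics/w2.png",c["image"])
W=(c["fx"],c["cx"],c["cy"],np.block([[R,s["tool_pos"][:,None] if hasattr(s["tool_pos"],"shape") else np.array(s["tool_pos"])[:,None]],[np.zeros((1,3)),1]])@c["tool_from_camera"])
np.savez("w2.npz",f=W[0],cx=W[1],cy=W[2],T=W[3])
E
```

```text
clock: 4.9
tool_pos: [0.6379, -0.2336, 0.2346]
tcp_rot: [-0.002, 3.14, 0.001]
force: [0.5, 0.0, 0.4]
gripper_width: 0.957
finger_force: 0.0
clock: 5.4
tool_pos: [0.4631, -0.3227, 0.2329]
tcp_rot: [-1.09, -2.946, -0.001]
force: [0.2, 0.1, 0.0]
gripper_width: 0.7
finger_force: 0.0
clock: 5.9
tool_pos: [0.468, -0.3197, 0.2324]
tcp_rot: [-1.709, -2.636, -0.002]
force: [0.6, 1.0, -0.0]
gripper_width: 0.703
finger_force: 0.0
[ 0.46795111 -0.31970957  0.23242619] [-1.70863289e+00 -2.63622505e+00 -1.92230303e-03]
24.102513044909603 [-0.00388996 -0.02140749  0.00240227]
```

View pics/w2.png

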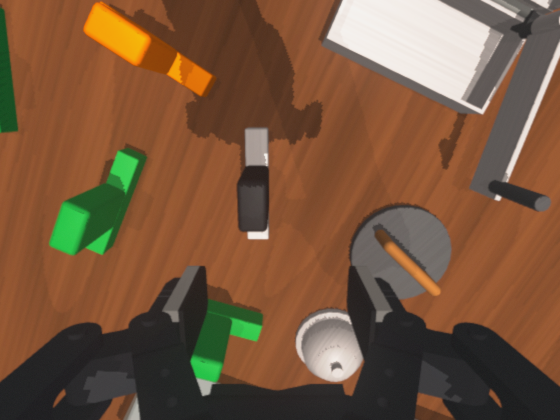

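The wrist view shows the scraper with its block ends at (246–268,128) and (248–269,239), nearly vertical in the image. I'll refine its pose from these points.

Run:
```python
from cell import robot
from h import *
z=np.load("w2.npz");W=(float(z["f"]),float(z["cx"]),float(z["cy"]),z["T"])
ps=[back(W,u,.026) for u in [(246,128),(268,128),(248,239),(269,239)]]
a=(ps[0]+ps[1])/2;b=(ps[2]+ps[3])/2
print(a,b,np.linalg.norm(a-b),(a+b)/2,np.degrees(np.arctan2(*(a-b)[1::-1]))-90)
hs=[back(W,u,.102) for u in [(238.5,230),(267,228)]];print("handle outer edge",hs,np.mean(hs,0))
s=robot.read_state();print(tocmd(s,[*((a+b)/2)[:2],.056]))
```

```text
[ 0.42973977 -0.27822761  0.026     ] [ 0.47520763 -0.38041271  0.026     ] 0.11184417403574261 [ 0.4524737  -0.32932016  0.026     ] 23.986952719874225
handle outer edge [array([ 0.44945755, -0.35192935,  0.102     ]), array([ 0.46964153, -0.34105461,  0.102     ])] [ 0.45954954 -0.34649198  0.102     ]
[-0.00240982 -0.01811428  0.17640045]
```

```bash
python3 -m inch '[[[-0.0025,-0.018,0.03,0,0.4],[-0.0025,-0.018,0.08,0,0.4],[-0.0025,-0.018,0.13,0,0.4],[-0.0025,-0.018,0.165,0,0.4],[-0.0025,-0.018,0.176,0,0.4]]]' 70;  python3 -m inch '[[[0,0,0,0,-1],[0,0,0,0,-1],[0,0,0,0,-1],[0,0,0,0,-1],[0,0,0,0,-1]]]'
```

```text
clock: 6.45
tool_pos: [0.4503, -0.3283, 0.0529]
tcp_rot: [-1.705, -2.63, -0.001]
force: [-0.8, 0.9, 1.0]
gripper_width: 0.697
finger_force: 0.0
clock: 6.95
tool_pos: [0.4535, -0.3312, 0.0582]
tcp_rot: [1.708, 2.632, 0.001]
force: [-0.5, -0.1, 6.2]
gripper_width: 0.272
finger_force: 70.1
```

```bash
python3 -m inch '[[[0,0,-0.03,0,-1],[0,0,-0.07,-8,-1],[0,0,-0.12,-16,-1],[0,0,-0.17,-24,-1],[0,0,-0.20,-32,-1]]]';  python3 -m inch '[[[0,0,0,-8,-1],[0,0,0,-16,-1],[0,0,0,-24,-1],[0,0,0,-32,-1],[0,0,0,-34.4,-1]]]'; python3 -m inch '[[[-0.01,0.03,0,0,-1],[-0.02,0.07,0,0,-1],[-0.03,0.12,0,0,-1],[-0.04,0.17,0,0,-1],[-0.05,0.22,0,0,-1]]]';python3 -m inch '[[[-0.01,0.05,0,0,-1],[-0.02,0.10,0,0,-1],[-0.027,0.15,0,0,-1],[-0.027,0.18,0,0,-1],[-0.027,0.19,0,0,-1]]]'; python3 -m inch '[[[0,0,0,0,-1],[0,0,0,0,-1]]]'
```

```text
clock: 7.45
tool_pos: [0.4529, -0.3312, 0.2608]
tcp_rot: [0.908, 3.001, -0.001]
force: [0.1, -0.5, -1.5]
gripper_width: 0.27
finger_force: 69.3
clock: 7.95
tool_pos: [0.4518, -0.33, 0.2565]
tcp_rot: [-0.017, 3.141, 0.001]
force: [0.2, 0.5, -1.3]
gripper_width: 0.275
finger_force: 69.2
clock: 8.45
tool_pos: [0.4996, -0.1109, 0.2567]
tcp_rot: [-0.011, 3.141, 0.0]
force: [0.4, -0.1, -2.4]
gripper_width: 0.275
finger_force: 69.4
clock: 8.95
tool_pos: [0.5247, 0.0825, 0.2563]
tcp_rot: [0.024, -3.141, -0.003]
force: [0.5, -0.3, -1.2]
gripper_width: 0.272
finger_force: 69.4
clock: 9.15
tool_pos: [0.5254, 0.0755, 0.2564]
tcp_rot: [0.009, -3.142, 0.002]
force: [0.0, -1.3, -1.9]
gripper_width: 0.272
finger_force: 69.3
```

```bash
python3 -m inch '[[[-0.004,0.007,0.02,0,-1],[-0.004,0.013,0.06,0,-1],[-0.004,0.013,0.09,0,-1],[-0.004,0.013,0.09,0,-1]]]'
python3 - <<'E'
from cell import robot,cams
import cv2
from h import *
s=robot.read_state();print(s["tool_pos"],s["tcp_rot"],s["force"])
c=cams.camera("wrist");a=c["image"]
R=Ro.from_rotvec(s["tcp_rot"]).as_matrix()
T=np.eye(4);T[:3,:3]=R;T[:3,3]=s["tool_pos"]
np.savez("w3.npz",f=c["fx"],cx=c["cx"],cy=c["cy"],T=T@c["tool_from_camera"])
t=cv2.resize(cams.camera("top")["image"][150:250,215:355],None,fx=4,fy=4,interpolation=cv2.INTER_CUBIC)
im=np.zeros((600,800,3),np.uint8);im[:400,:560]=t[:400];cv2.imwrite("pics/t3.png",t)
cv2.imwrite("pics/w3.png",a)
E
```

```text
clock: 9.55
tool_pos: [0.5264, 0.0873, 0.1626]
tcp_rot: [0.007, -3.133, 0.005]
force: [0.2, -0.5, -1.8]
gripper_width: 0.273
finger_force: 69.0
[0.52635624 0.08728711 0.16262256] [ 0.00650001 -3.13280934  0.00512839] [ 0.23710698 -0.54869127 -1.81433683]
```

View pics/w3.png

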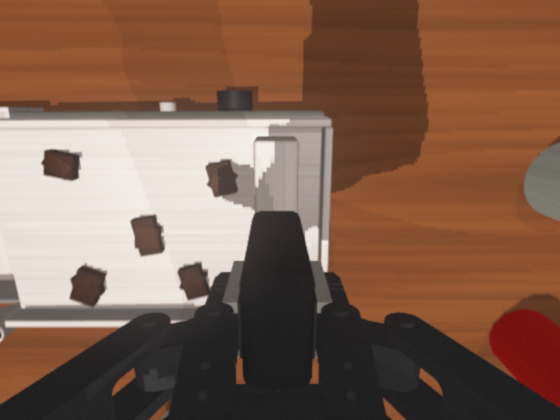

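The wrist view shows the block square to the plate. Its near end is at row 137 (cols 254–298), inside the near rim (rows 112–127), and chip4 at (222,177) is ahead of it. I'll quantify the lateral margin.

Run:
```python
from h import *
z=np.load("w3.npz");W=(float(z["f"]),float(z["cx"]),float(z["cy"]),z["T"])
e=[back(W,u,.131) for u in [(254,138),(298,138)]];print("block end",e, "center x",np.mean(e,0)[0]+.056)
print("rim outer near",back(W,(200,112),.085),back(W,(315,112),.085))
print("rim outer end",back(W,(331,118),.085))
print("chip4 right",back(W,(239,177),.07))
```

```text
block end [array([0.46807007, 0.07675551, 0.131     ]), array([0.46797868, 0.09765682, 0.131     ])] center x 0.5240243763926317
rim outer near [0.45668807 0.04210985 0.085     ] [0.45640683 0.10988306 0.085     ]
rim outer end [0.45978308 0.1194594  0.085     ]
chip4 right [0.49812378 0.06249031 0.07      ]
```

```bash
python3 -m inch '[[[-0.002,0,0.012,0,-1],[-0.002,0,0.022,0,-1],[-0.002,0,0.030,0,-1],[-0.002,0,0.030,0,-1]]]'; python3 -m inch '[[[0,0,0.003,0,-1],[0,0,0.003,0,-1]]]';python3 -m inch '[[[0,0,0.002,0,-1],[0,0,0.002,0,-1]]]'
```

```text
clock: 10.05
tool_pos: [0.5306, 0.0903, 0.1352]
tcp_rot: [0.012, -3.139, 0.001]
force: [-0.4, 0.0, -2.4]
gripper_width: 0.273
finger_force: 69.3
clock: 10.25
tool_pos: [0.5314, 0.0905, 0.1332]
tcp_rot: [0.012, -3.141, -0.0]
force: [0.9, 0.4, -1.4]
gripper_width: 0.272
finger_force: 69.3
clock: 10.45
tool_pos: [0.5314, 0.0905, 0.1313]
tcp_rot: [-0.012, 3.142, 0.0]
force: [0.2, 0.7, -2.2]
gripper_width: 0.273
finger_force: 69.3
```

```bash
python3 -m inch '[[[0,0,0.002,0,-1],[0,0,0.002,0,-1]]]' | grep -E 'pos|^force'; python3 -m inch '[[[0,0,0.002,0,-1],[0,0,0.002,0,-1]]]'| grep -E 'pos|^force'; python3 -m inch '[[[0,0,0.0015,0,-1],[0,0,0.0015,0,-1]]]'| grep -E 'pos|^force'
```

```text
tool_pos: [0.5313, 0.0904, 0.1291]
force: [0.4, 0.0, -1.9]
tool_pos: [0.5313, 0.0904, 0.127]
force: [0.5, 0.4, -2.3]
tool_pos: [0.5315, 0.0905, 0.1264]
force: [-1.6, 0.3, 4.0]
```

```bash
python3 -m inch '[[[0,0,0.0008,0,-1],[0,0,0.0008,0,-1]]]'| grep -E 'pos|rot|^force'
```

```text
tool_pos: [0.5315, 0.0904, 0.1263]
tcp_rot: [-0.012, 3.141, 0.001]
force: [-3.8, -1.8, 10.1]
```

```bash
python3 -m inch '[[[0,0,0.0004,0,-1],[0,-0.003,0.0006,0,-1],[0,-0.007,0.0006,0,-1],[0,-0.011,0.0006,0,-1],[0,-0.015,0.0006,0,-1]]]'| grep -E 'pos|rot|^force';python3 -m inch '[[[0,-0.004,0,0,-1],[0,-0.008,0,0,-1],[0,-0.012,0,0,-1],[0,-0.016,0,0,-1],[0,-0.020,0,0,-1]]]'| grep -E 'pos|rot|^force'
```

```text
tool_pos: [0.5334, 0.0786, 0.1262]
tcp_rot: [-0.014, 3.137, 0.007]
force: [0.5, 4.0, 6.9]
tool_pos: [0.5337, 0.0584, 0.1263]
tcp_rot: [-0.013, 3.137, 0.007]
force: [-0.7, 5.3, 7.4]
```

```bash
python3 -m inch '[[[0.0005,-0.005,0.0003,0,-1],[0.001,-0.010,0.0006,0,-1],[0.0015,-0.015,0.0006,0,-1],[0.002,-0.020,0.0006,0,-1],[0.003,-0.025,0.0006,0,-1]]]'| grep -E 'pos|rot|^force';python3 -m inch '[[[0,-0.005,0,0,-1],[0,-0.010,0,0,-1],[0,-0.015,0,0,-1],[0,-0.020,0,0,-1],[0,-0.025,0,0,-1]]]'| grep -E 'pos|rot|^force'
```

```text
tool_pos: [0.5318, 0.0335, 0.1262]
tcp_rot: [-0.013, 3.135, 0.008]
force: [0.5, 4.7, 9.8]
tool_pos: [0.5317, 0.0089, 0.1262]
tcp_rot: [-0.014, 3.136, 0.008]
force: [-0.6, 6.4, 11.3]
```

```bash
python3 -m inch '[[[0,-0.005,0,0,-1],[0,-0.010,0,0,-1],[0,-0.015,0,0,-1],[0,-0.020,0,0,-1],[0,-0.025,0,0,-1]]]'| grep -E 'pos|^force';python3 -m inch '[[[0,-0.005,0,0,-1],[0,-0.010,0,0,-1],[0,-0.015,0,0,-1],[0,-0.020,0,0,-1],[0,-0.025,0,0,-1]]]'| grep -E 'pos|^force'; python3 -m inch '[[[0,-0.005,0,0,-1],[0,-0.010,0,0,-1],[0,-0.015,0,0,-1],[0,-0.020,0,0,-1],[0,-0.025,0,0,-1]]]'| grep -E 'pos|^force'
```

```text
tool_pos: [0.5319, -0.016, 0.1262]
force: [-0.7, 6.2, 11.0]
tool_pos: [0.5322, -0.0409, 0.1262]
force: [-0.5, 7.7, 11.4]
tool_pos: [0.5324, -0.0659, 0.1262]
force: [-0.5, 6.9, 12.0]
```

```bash
python3 -m inch '[[[0,-0.005,0,0,-1],[0,-0.010,0,0,-1],[0,-0.015,0,0,-1],[0,-0.020,0,0,-1],[0,-0.025,0,0,-1]]]'| grep -E 'pos|^force';python3 -m inch '[[[0,-0.004,0,0,-1],[0,-0.008,0,0,-1],[0,-0.012,0,0,-1],[0,-0.014,0,0,-1],[0,-0.014,0,0,-1]]]'| grep -E 'pos|rot|^force'
python3 - <<'E'
from cell import robot,cams
import cv2,numpy as np
a=cams.camera("side")["image"][180:280,245:355]
c=cams.camera("wrist")["image"]
im=np.zeros((420,800,3),np.uint8);im[:,:460]=c[:,:460];a=cv2.resize(a,(340,309),interpolation=cv2.INTER_CUBIC);im[:309,460:]=a
cv2.imwrite("pics/c4.png",im)
E
```

```text
tool_pos: [0.5326, -0.091, 0.1262]
force: [0.2, 7.2, 11.2]
tool_pos: [0.5327, -0.1058, 0.1262]
tcp_rot: [-0.014, 3.136, 0.006]
force: [-0.0, 6.3, 12.2]
```

View pics/c4.png

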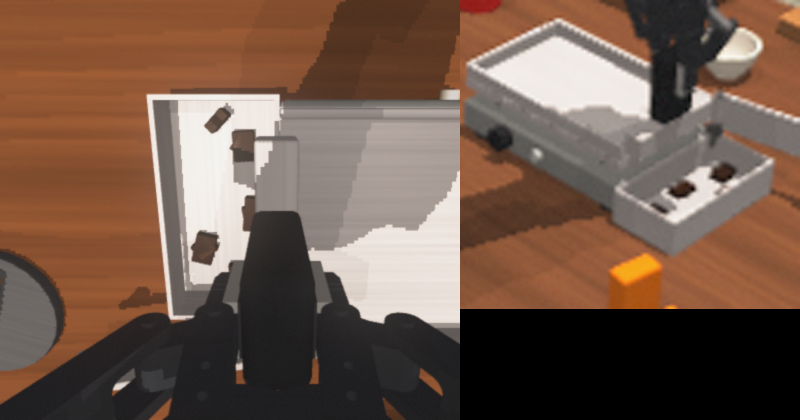

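The wrist half shows the plate swept clean behind the blade. Chips are in the trough at (218,118), (243,145), (248,213) and (205,247), and the fifth is hidden by the gripper. I'll lift and look again.

```bash
python3 -m inch '[[[0,0,-0.02,0,-1],[0,0,-0.05,0,-1],[0,0,-0.09,0,-1],[0,0,-0.12,0,-1],[0,0,-0.13,0,-1]]]'| grep -E 'pos|^force';python3 -m inch '[[[0.01,-0.03,0,0,-1],[0.02,-0.07,0,0,-1],[0.04,-0.12,0,0,-1],[0.06,-0.17,0,0,-1],[0.07,-0.20,0,0,-1]]]'| grep -E 'pos|rot|^force'
python3 - <<'E'
from cell import robot,cams
import cv2,numpy as np
a=cams.camera("side")["image"][180:280,235:355]
t=cams.camera("top")["image"][150:250,222:422]
im=np.zeros((600,800,3),np.uint8);im[:400]=cv2.resize(t,(800,400),interpolation=cv2.INTER_CUBIC)
# rows: place side under (trough part), larger
im=np.vstack([cv2.resize(t[:85],(706,300),interpolation=cv2.INTER_CUBIC),cv2.resize(a,(706,300*1),interpolation=cv2.INTER_CUBIC)])
cv2.imwrite("pics/c5.png",im)
E
```

```text
tool_pos: [0.5317, -0.109, 0.257]
force: [0.7, -0.8, -1.4]
tool_pos: [0.459, -0.3117, 0.2523]
tcp_rot: [0.008, -3.139, -0.0]
force: [0.4, 0.2, -1.6]
```

View pics/c5.png

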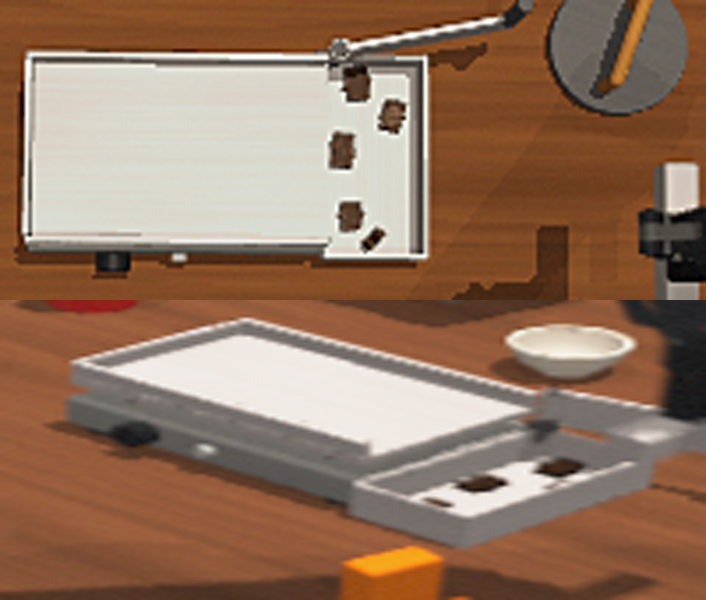

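The top crop shows all five chips in the trough, at (355,83), (391,115), (342,150), (349,215) and (372,238), with the plate clear and the gate open past square. Next I'll set the scraper down.

```bash
python3 -m inch '[[[0.01,0,0.03,0,-1],[0.012,0,0.07,0,-1],[0.012,0,0.12,0,-1],[0.012,0,0.17,0,-1],[0.012,0,0.185,0,-1]]]'| grep -E 'pos|^force'; python3 -m inch '[[[0,0,0,0,-1],[0,0,0.004,0,-1],[0,0,0.004,0,-1]]]'| grep -E 'pos|^force'; python3 -m inch '[[[0,0,0.002,0,-1],[0,0,0.002,0,-1]]]'| grep -E 'pos|rot|^force'
```

```text
tool_pos: [0.4456, -0.3058, 0.0626]
force: [-0.7, -0.3, -0.7]
tool_pos: [0.4502, -0.3094, 0.0654]
force: [0.4, 0.2, -1.9]
tool_pos: [0.45, -0.3094, 0.0636]
tcp_rot: [-0.012, 3.14, -0.001]
force: [0.5, 1.1, -1.6]
```

```bash
python3 -m inch '[[[0,0,0.003,0,-1],[0,0,0.003,0,-1]]]'| grep -E 'pos|^force'; python3 -m inch '[[[0,0,0.0015,0,-1],[0,0,0.0015,0,-1]]]'| grep -E 'pos|rot|^force'; python3 -m inch '[[[0,0,0.001,0,-1],[0,0,0.001,0,-1]]]'| grep -E 'pos|rot|^force'
```

```text
tool_pos: [0.4495, -0.3091, 0.0598]
force: [0.4, 0.3, -2.1]
tool_pos: [0.4496, -0.3092, 0.0584]
tcp_rot: [-0.012, 3.141, 0.0]
force: [-0.2, -0.1, -0.8]
tool_pos: [0.4495, -0.3094, 0.0583]
tcp_rot: [-0.012, 3.141, 0.0]
force: [-2.6, 0.8, 7.2]
```

```bash
python3 -m inch '[[[0,0,-0.001,0,0.2],[0,0,-0.001,0,0.4],[0,0,-0.001,0,0.4],[0,0,-0.001,0,0.4]]]' 25| grep -E 'pos|width|^force'; python3 -m inch '[[[0,0,-0.02,0,0.4],[0,0,-0.05,0,0.4],[0,0,-0.10,0,0.6],[0,0,-0.15,0,1],[0,0,-0.18,0,1]]]' | grep -E 'pos|width|^force'; python3 -m inch '[[[-0.03,0.012,0,0,1],[-0.07,0.027,0,0,1],[-0.12,0.045,0,0,1],[-0.17,0.065,0,0,1],[-0.189,0.072,0,0,1]]]' | grep -E 'pos|width|^force'; python3 -m inch '[[[0,0,0,0,1],[0,0,0,0,1]]]' | grep -E 'pos|width|^force'
```

```text
tool_pos: [0.4495, -0.3092, 0.0581]
force: [-0.5, -0.5, 0.7]
gripper_width: 0.696
tool_pos: [0.4505, -0.3101, 0.2421]
force: [0.7, -0.3, 0.5]
gripper_width: 1.001
tool_pos: [0.6416, -0.2319, 0.2374]
force: [-0.3, -0.2, -0.6]
gripper_width: 0.999
tool_pos: [0.6377, -0.2356, 0.2374]
force: [-1.0, -0.6, 0.6]
gripper_width: 1.004
```

```bash
python3 -m inch '[[[0,-0.001,0.03,0,1],[0,-0.001,0.07,0,1],[0,-0.001,0.11,0,1],[0,-0.001,0.124,0,1],[0,-0.001,0.124,0,1]]]' 25| grep -E 'pos|width|^force'; python3 -m inch '[[[0,0,0,0,-1],[0,0,0,0,-1],[0,0,0,0,-1],[0,0,0,0,-1],[0,0,0,0,-1]]]' | grep -E 'pos|width|^force'
python3 - <<'E'
from cell import robot
from h import *
p=robot.read_state()["tool_pos"];h=np.array([.6053,-.1132]);a0=np.arctan2(-(p[1]-h[1]),-(p[0]-h[0]));print(p,a0)
o=None
for i,a in enumerate(np.r_[a0,np.arange(1.7,-.01,-.14),0.0,-.02]):
    q=h-.128*np.array([np.cos(a),np.sin(a)]);o=q if o is None else o
    print(round(a,2),"row from a0 dx,dy",np.round([-(q-o)[0],(q-o)[1]],4))
E
```

```text
tool_pos: [0.6356, -0.2373, 0.1125]
force: [-0.5, 0.4, -1.0]
gripper_width: 0.998
tool_pos: [0.6383, -0.2368, 0.115]
force: [0.2, -0.2, 1.7]
gripper_width: 0.143
[ 0.63825393 -0.23680668  0.11499032] 1.8313393901136874
1.83 row from a0 dx,dy [-0.  0.]
1.7 row from a0 dx,dy [ 0.0165 -0.0033]
1.56 row from a0 dx,dy [ 0.0344 -0.0043]
1.42 row from a0 dx,dy [ 0.0522 -0.0029]
1.28 row from a0 dx,dy [0.0697 0.0011]
1.14 row from a0 dx,dy [0.0864 0.0074]
1.0 row from a0 dx,dy [0.1021 0.016 ]
0.86 row from a0 dx,dy [0.1165 0.0267]
0.72 row from a0 dx,dy [0.1292 0.0393]
0.58 row from a0 dx,dy [0.14   0.0535]
0.44 row from a0 dx,dy [0.1488 0.0692]
0.3 row from a0 dx,dy [0.1553 0.0859]
0.16 row from a0 dx,dy [0.1593 0.1033]
0.02 row from a0 dx,dy [0.1609 0.1211]
0.0 row from a0 dx,dy [0.161  0.1237]
-0.02 row from a0 dx,dy [0.1609 0.1262]
```

```bash
python3 -m inch '[[[0.0165,-0.003,0,0,-1],[0.0345,-0.004,0,0,-1],[0.052,-0.0025,0,0,-1],[0.0697,0.0016,0,0,-1],[0.0864,0.008,0,0,-1]]]' | grep -E 'pos|width|^force'; python3 -m inch '[[[0.0157,0.0087,0,0,-1],[0.0301,0.0195,0,0,-1],[0.0428,0.032,0,0,-1],[0.0536,0.0462,0,0,-1],[0.0624,0.062,0,0,-1]]]' | grep -E 'pos|width|^force'; python3 -m inch '[[[0.0063,0.0167,0,0,-1],[0.0102,0.034,0,0,-1],[0.0117,0.047,0,0,-1],[0.0117,0.047,0,0,-1]]]' | grep -E 'pos|width|^force'
```

```text
tool_pos: [0.5534, -0.2271, 0.1151]
force: [5.3, 5.9, 0.5]
gripper_width: 0.122
tool_pos: [0.4902, -0.1677, 0.1151]
force: [5.0, -0.1, -1.7]
gripper_width: 0.125
tool_pos: [0.4757, -0.1194, 0.1149]
force: [-3.6, 1.0, 7.1]
gripper_width: 0.125
```

```bash
for i in 1; do python3 -m inch '[[[0,0.003,0,0,-1],[0,0.003,0,0,-1]]]' | grep -E 'pos|^force'; done; python3 -m inch '[[[0,0.002,0,0,-1],[0,0.002,0,0,-1]]]' | grep -E 'pos|^force'; python3 -m inch '[[[0,0.002,0,0,-1],[0,0.002,0,0,-1]]]' | grep -E 'pos|^force'
```

```text
tool_pos: [0.4756, -0.1178, 0.1149]
force: [-3.9, -0.5, 6.5]
tool_pos: [0.4755, -0.1163, 0.1149]
force: [-4.5, -0.9, 7.5]
tool_pos: [0.4755, -0.1146, 0.1149]
force: [-2.7, -2.0, 7.0]
```

```bash
python3 -m inch '[[[0,0.002,0,0,-1],[0,0.002,0,0,-1]]]' | grep -E 'pos|^force'; python3 -m inch '[[[0,0.002,0,0,-1],[0,0.002,0,0,-1]]]' | grep -E 'pos|^force'; python3 -m inch '[[[0,0.002,0,0,-1],[0,0.002,0,0,-1]]]' | grep -E 'pos|^force'
```

```text
tool_pos: [0.4755, -0.1129, 0.1149]
force: [-4.9, -1.8, 7.0]
tool_pos: [0.4753, -0.1127, 0.1149]
force: [-5.0, -5.7, 6.3]
tool_pos: [0.4753, -0.1127, 0.1149]
force: [-4.1, -11.0, 5.7]
```

```bash
python3 -m inch '[[[0,0,0,0,1],[0,0,0,0,1],[0,0,0,0,1],[0,0,0,0,1]]]' | grep -E 'pos|width|^force'; python3 -m inch '[[[0,0,-0.03,0,1],[0,0,-0.08,0,1],[0,0,-0.12,0,1],[0,0,-0.15,0,1],[0,0,-0.15,0,1]]]' | grep -E 'pos|width|^force'; python3 -m inch '[[[0,0.04,0,0,1],[0,0.09,0,0,1],[0,0.14,0,0,1],[0,0.19,0,0,1],[0,0.20,0,0,1]]]' | grep -E 'pos|width|^force'
python3 - <<'E'
from cell import robot,cams
import cv2,numpy as np
a=cams.camera("side")["image"][190:290,235:395]
t=cams.camera("top")["image"][150:250,222:422]
cv2.imwrite("pics/c6.png",np.vstack([cv2.resize(t,(640,280),interpolation=cv2.INTER_CUBIC),cv2.resize(a,(512,320),interpolation=cv2.INTER_CUBIC)[:, :512]]) if 0 else np.vstack([cv2.resize(t,(600,300),interpolation=cv2.INTER_CUBIC),cv2.resize(a[:80],(600,300),interpolation=cv2.INTER_CUBIC)]))
E
```

```text
tool_pos: [0.4766, -0.1074, 0.1142]
force: [0.0, 0.5, 0.3]
gripper_width: 0.802
tool_pos: [0.4792, -0.1081, 0.2688]
force: [1.7, -0.8, -0.8]
gripper_width: 0.998
tool_pos: [0.4736, 0.0989, 0.2633]
force: [-0.8, -0.1, -0.5]
gripper_width: 1.004
```

View pics/c6.png

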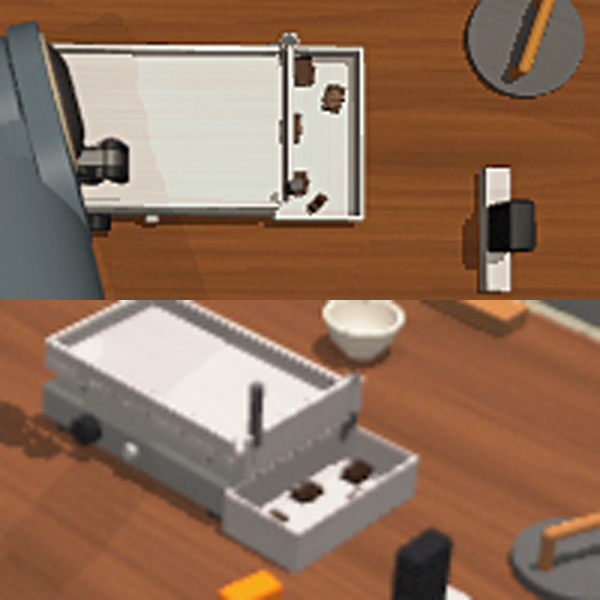

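The gate is shut across the plate end (column ~288), all five chips are in the trough, and the scraper stands upright at (500,228), clear of the griddle.

```bash
python3 -m inch '[[[0,0,0,0,1],[0,0,0,0,1]]]' | grep -E 'clock|^force'; python3 -c "
from cell import robot;print(robot.job_done())"
```

```text
clock: 25.45
force: [-0.7, 0.3, -0.1]
the job is handed in; nothing more can be done
None
```

I handed the job in at 25.5 s: all five chips are in the trough, the scraper is standing upright clear of the griddle, the gate is pushed shut to its stop, and I moved nothing else; no verdict came back.

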